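# Check that the crimper's hand lever stops short of its grip

## Task

Before the next batch of scent bottles is crimped, check the bench crimper's stroke: with the back of the fingers press its red hand lever in until it comes up firmly against the stop screw, short of the black grip bar, then back away and let it spring fully open. Press it in against the stop a second time and finish while still holding it there, firmly but without forcing it, so that the gap to the bar can be gauged. Touch only the outer face of the lever, do not pinch it or squeeze it together with the bar, and leave the bottles and the jar where they stand.

Things in the scene. Friction and masses are not known exactly. Their poses are not given: they have to be found in the camera images.
- crimper: Fixed bench crimper, up to 175 mm high: grey base 150 x 116 mm, column at its back, upright steel head 44 mm across. Two handles leave the head at 140 mm height: black grip bar and red sprung lever. Origin on the surface under the head's axis; x from the head to the column, z up. The bar runs along -x; the lever lies on its -y side, is pressed towards +y and pivots at x = -20, y = -36 mm.
- grip_bar: Fixed grip bar: horizontal, with a black ribbed rubber grip 24 to 27 mm in diameter, reaching 180 mm from the head's axis along its own -x. Origin on the head's axis at 140 mm height; axes as the crimper's. A dark bracket 68 mm from the head's axis carries the stop screw. Not to be touched by the fingers.
- bar_face (a point): Point on the side of the grip bar that faces the lever, 125 mm from the head's axis, at the bar's mid height.
- stop_screw: Brass stop screw 8 mm thick with a knurled head, in the bracket on the grip bar. Origin at its tip, which faces the lever (-y of the crimper), 68 mm from the head's axis, about 50 mm from the lever's pivot. Its setting differs each time (7 mm range), so that the lever stops at 0.24 to 0.41 rad. Not to be touched.
- lever (a joint): Angle of the hand lever about its upright pivot, rad: 0 = fully open, at rest (it points 0.30 rad away from the bar), growing as it is pressed towards the bar, which it would meet at 0.43. A spring opens it: at press_face about 2 N starts it and up to 4.5 N takes it to the stop; any further push goes into the stop screw, which is rigid.
- press_face (a point): Place to press: on the outer face of the red sleeve, mid height (140 mm over the surface), 105 mm from the lever's pivot; moves with the lever. x runs along the lever towards the pivot, y is the way the lever moves when pressed (at right angles to the face), z up. It travels 25 to 43 mm from open to the stop.
- lever_sleeve: Red plastic sleeve, the outer side of the lever: 92 mm long, 22 mm high (129 to 151 mm over the surface), 54 to 146 mm from the pivot. Origin on the pivot's axis at 140 mm height; axes as press_face. Sleeve and spine together are 12 mm thick. The only part to be pressed.
- lever_spine: Steel strip 14 mm high that forms the inner side of the lever, facing the grip bar; it is what meets the stop screw. Origin as the sleeve's. Not to be touched by the fingers.
- scent_a: Cream-coloured scent bottle with a gold cap, 44 x 62 mm and 120 mm high, standing loose beside the crimper's head on the lever's side. Origin at the centre of its foot.
- scent_b: A second such scent bottle, standing loose beyond the grip bar, on the side away from the lever. Origin at the centre of its foot.
- cream: Pink and white cream jar with a wooden lid, 68 mm across, 58 mm high, standing loose beside the crimper's base on the side away from the lever. Origin at the centre of its foot.
Things that resemble listed ones, but are neither listed nor needed, are in the scene too. Several things look just like the cream: the one meant starts farthest to the robot's left. What is shaped like the scent_b but purple is not meant.

How it is judged:
By the outcome, as a careful person would: the job done as asked, in the order asked, and still so for the second after the job is handed in, while the arm keeps its last pose, push and grip.
It also fails if it takes over 38 s, if anything falls off the work surface, if the arm or the gripper's body presses on something with over 40 N, if the wrist force passes 120 N, or if a joint passes its speed limit or range.

## Robot

A 7-joint arm with a two-finger parallel gripper is mounted at the origin on a cart in front of the work surface, level with it; the furniture and walls round the work are solid. World frame = base frame: x ahead of the robot, y to its left, z up, the work surface at z = 0. Lengths are in m, angles in rad, forces in N, time in s.
With the tool pointing down it reaches from about 0.35 to 0.9 m from the base axis. Payload 19.9 kg.
Tool frame: the origin (TCP) lies between the finger pads; the fingertips stand 14 mm ahead of it and the grasp point (between the pads) lies 5 mm behind it; z points along the fingers, y is the line along which they close (so a half turn about z gives the same grasp; the last joint's range is limited). The gripper opens to 85 mm and grips with 20 to 120 N. Pads are 22 mm wide; open, the fingers measure 114 mm over their backs; the gripper's body (76 mm by 85 mm) begins 54 mm behind the grasp point. The pads swing forward as they close: fully open they stand 13 mm farther back than shut.
Start: joints at [-1.357, 0.417, -0.01, 1.614, 0.005, 1.111, -0.053], TCP at [0.158, 0.605, 0.245] pointing down, gripper open.
Joint ranges: [-2.81, 2.81], [-0.39, 2.02], [-1.27, 1.25], [0.06, 2.57], [-1.19, 4.33], [0.19, 2], [-2.82, 2.82]. Speed limits (rad/s): [1.89, 1.89, 2.39, 2.39, 3.01, 3.01, 3.01].

## Interface

Orientations are given as a rotation vector (axis times angle).
In Python, from station import * gives the robot as it stands. Calls block until the motion is done:
- move_ptp(position, orientation): joint-space move of the TCP to a pose.
- move_straight(position, rotation=None, speed=0.15): straight line of the TCP; rotation=None keeps the orientation; speed is the mean speed in m/s.
- goto_joints(angles): joint-space move.
- grip(opening): finger opening in m; the grip force is fixed at half the most; returns when the fingers have stopped.
- dwell(seconds).
- solve_ik(position, orientation): joint angles nearest the present ones, or None.
- camera(name): name is "scene" or "top" or "wrist"; returns the picture (400x640x3 uint8, blue, green, red); there is no depth.
- camera_params(name): a dict with "intrinsics" (3x3 intrinsics, pixels), "k1" (the pictures are not rectified: a ray, as slopes to the right and down, at radius r is drawn at 1 + k1 r^2 times it, then the intrinsics apply), "origin" and "attitude" of the camera in the world; the wrist camera has in their place "T_tool_cam" (4x4, takes a point from camera to tool coordinates, whose origin is the TCP and whose axes are the flange's). Camera axes: x right, y down, z forward; pixel columns grow to the right and rows downward; lengths in m; the calibration is good to about 2 mm. A picture is of the moment at which its call begins: read the wrist's pose just before it. camera_params takes no time and is no camera call.
A pose or a line that the arm cannot do raises MotionError and nothing moves.
- close_job(): hands the job in; it is judged then, once.
Trained networks look in the newest picture that a camera, given by its name, has taken for a name from the list of things; names that differ only in an ending like _2 or _b are one class to them, and where a whole thing is asked for, a point or a joint stands for the part that bears it (a point fixed in the world has none). Each returns a list of dicts, best first, with "p" (0 to 1); they miss things now and then, are a little off and sometimes report something else, mostly with a low value. They report only what shows in the picture. A call takes as long as a camera call. They do not tell look-alikes from the thing itself.
- search_frame(camera, thing): "xyz" ([x, y, z] in m, in world coordinates, good to about 4 mm: the middle of the surface that is visible of it).
- silhouettes(camera, thing): "mask" (400x640 bool, what is visible of it).
- mark_of(camera, thing): "xyz" ([x, y, z] in m, in world coordinates, good to about 4 mm: a listed point, or the origin of a listed thing).
Readings, each from a call of its own:
- read_time(): time.
- read_joints(): joint angles.
- read_qvel(): joint speeds.
- read_effort(): joint torques, N m.
- read_position(): TCP position.
- read_tcp_rot(): TCP orientation.
- read_wrist_force(): force on the tool from outside, world axes, zero at the start.
- read_torque(): the same for the moment, N m.
- read_opening(): finger opening in m.
- read_grasp_force(): force on a finger pad.
Only numpy, scipy, OpenCV 4.12 (cv2) and the standard library are available. Lean on these libraries where they do the work, as an engineer would, in place of code of your own. Each camera call takes 0.05 s, during which the arm holds its last target. There are 200 camera calls.

## Working session

There is one attempt and no reset: what is moved stays moved. The work goes in short steps, each a Python script; the robot and the scene stay as the last script left them, time stands still between calls to the robot, and variables do not carry over. Pictures are saved under pics/ and viewed, at most 10 in all, crops included, and the job is handed in when it is done.

```bash
mkdir -p pics; ls
python3 - <<'E'
from station import *
import cv2,numpy as np
ims=[]
for c in ["scene","top"]:
    im=camera(c); cv2.imwrite(f"pics/{c}0.png",im)
    for t in ["crimper","grip_bar","bar_face","stop_screw","press_face","lever_sleeve","scent_a","cream"]:
        for r in mark_of(c,t)[:4]: print(c,t,np.round(r["xyz"],3),round(r["p"],2))
print(read_time(),read_tcp_rot(),read_wrist_force())
E
```

```text
pics
scene crimper [ 0.574  0.018 -0.   ] 0.64
scene bar_face [0.54  0.14  0.143] 0.65
scene bar_face [ 0.577  0.017 -0.   ] 0.39
scene stop_screw [0.537 0.081 0.137] 0.38
scene press_face [0.484 0.124 0.138] 0.93
scene scent_a [ 0.46  -0.003 -0.006] 0.95
scene scent_a [ 0.658  0.132 -0.001] 0.73
scene scent_a [0.638 0.237 0.002] 0.65
scene cream [ 0.69   0.007 -0.002] 0.78
scene cream [ 0.736 -0.128  0.   ] 0.69
top crimper [ 0.573  0.017 -0.002] 0.68
top grip_bar [0.575 0.013 0.142] 0.68
top bar_face [0.541 0.135 0.139] 0.62
top stop_screw [0.542 0.137 0.144] 0.18
top press_face [0.483 0.122 0.136] 0.54
top press_face [0.694 0.012 0.   ] 0.36
top scent_a [ 0.659  0.132 -0.002] 0.87
top scent_a [0.457 0.001 0.006] 0.8
top scent_a [0.635 0.234 0.002] 0.63
top cream [ 0.695  0.013 -0.   ] 0.97
top cream [ 0.735 -0.134 -0.003] 0.88
top cream [0.571 0.012 0.141] 0.34
0.9 [ 3.99069701e-01  3.11609703e+00 -1.23478249e-04] [-0.24530549 -0.28292965  0.36645297]
```

View pics/scene0.png

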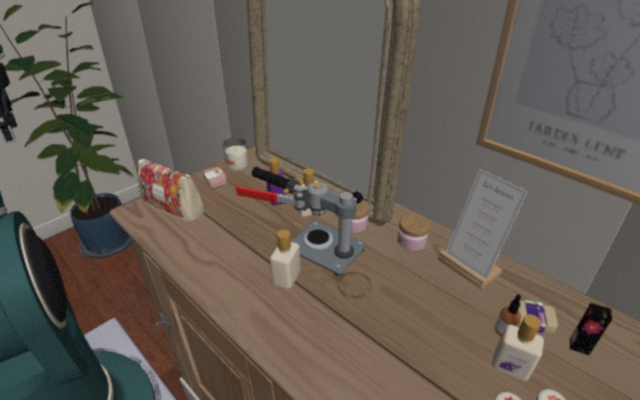

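View pics/top0.png

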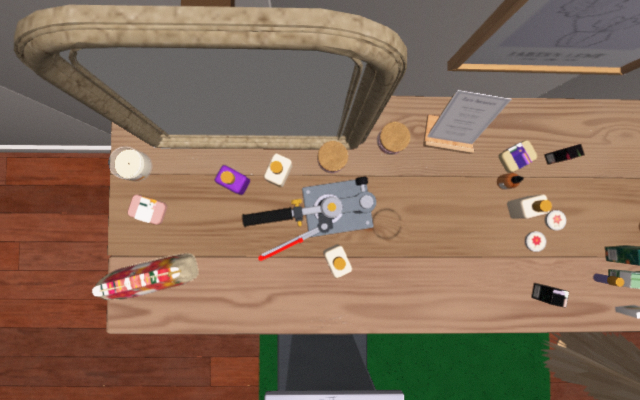

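```bash
cat > h.py <<'E'
from station import *
import numpy as np, cv2
from scipy.spatial.transform import Rotation as R
HEAD=np.array([.5735,.0165]); BF=np.array([.5405,.1375]); PF=np.array([.4835,.123])
v=BF-HEAD; TH=np.arctan2(v[1],v[0])-np.arctan2(-.013,-.125)
rot=lambda t: np.array([[np.cos(t),-np.sin(t)],[np.sin(t),np.cos(t)]])
PIV=HEAD+rot(TH)@[-.020,-.036]
REL=rot(-(TH+.3))@(PF-PIV)            # press face in lever frame at rest
Z=.137
def normal(a): return rot(TH+.3-a)[:,1]
def pose(a,gap,z=Z,s=1):
    """finger back `gap` short of the outer face with lever at angle a; tool y = s*press direction"""
    n=normal(a); p=PIV+rot(TH+.3-a)@[-.105,REL[1]]-(.0145+gap)*n
    y=np.array([*(s*n),0]); zt=np.array([0,0,-1.]); x=np.cross(y,zt)
    return [*p,z], R.from_matrix(np.c_[x,y,zt]).as_rotvec()
def force(a,n=4):
    f=[]
    for i in range(n): f.append(read_wrist_force()); dwell(.01)
    f=np.mean(f,0); nn=normal(a); return -f[:2]@nn, f
E
python3 - <<'E'
from h import *
print(TH,PIV,REL,normal(0))
for s in (1,-1):
    for a in (0,.4):
        for z in (.25,Z): print(s,a,z,pose(a,.03,z,s)[0],np.round(solve_ik(*pose(a,.03,z,s)),2))
t=read_time(); read_wrist_force(); print(read_time()-t)
E
```

```text
4.875013569538744 [0.53473682 0.0304074 ] [-0.10572656 -0.0045271 ] [0.89488423 0.44629834]
1 0 0.25 [np.float64(0.44400191621832946), np.float64(0.10248953258772625), 0.25] [-0.8   0.11  0.54  2.03 -0.07  1.02  0.24]
1 0 0.137 [np.float64(0.44400191621832946), np.float64(0.10248953258772625), 0.137] [-0.73  0.29  0.5   2.13 -0.2   0.76  0.36]
1 0.4 0.25 [np.float64(0.4792345435142655), np.float64(0.1321332761810591), 0.25] [-0.82  0.2   0.56  1.94 -0.12  1.04 -0.15]
1 0.4 0.137 [np.float64(0.4792345435142655), np.float64(0.1321332761810591), 0.137] [-0.77  0.37  0.52  2.04 -0.26  0.8  -0.03]
-1 0 0.25 [np.float64(0.44400191621832946), np.float64(0.10248953258772625), 0.25] [-1.27  0.18  1.09  2.04 -0.18  1.03 -2.77]
-1 0 0.137 [np.float64(0.44400191621832946), np.float64(0.10248953258772625), 0.137] [-1.18  0.48  1.09  2.14 -0.57  0.85 -2.42]
-1 0.4 0.25 [np.float64(0.4792345435142655), np.float64(0.1321332761810591), 0.25] [ 0.57  0.35 -1.08  1.89  0.34  1.1   2.56]
-1 0.4 0.137 [np.float64(0.4792345435142655), np.float64(0.1321332761810591), 0.137] [ 0.53  0.57 -1.08  2.    0.63  0.95  2.33]
0.0
```

Run:
```python
from h import *
grip(0.0); 
move_ptp(*pose(0,.04,.25)); print(read_time())
p,o=pose(0,.04); move_straight(p,speed=.15); dwell(.1)
print(read_time(),read_position(),p,force(0))
a=camera("scene"); t=camera("top"); 
for c in("scene","top"):
    for k in("press_face","bar_face","stop_screw"):
        for r in mark_of(c,k)[:1]: print(c,k,np.round(r["xyz"],3),round(r["p"],2))
big=lambda im,x,y,w,h:cv2.resize(im[y:y+h,x:x+w],(400,500),interpolation=cv2.INTER_CUBIC)
cv2.imwrite("pics/a1.png",np.hstack([big(a,220,140,160,200),big(t,220,150,160,200)]))
print(read_time())
```

```text
3.7417
4.7417 [0.43551895 0.09823904 0.1377805 ] [np.float64(0.43505307390569015), np.float64(0.09802654913900988), 0.137] (np.float64(0.22747877033131383), array([-0.04656569, -0.41633107, -0.00400617]))
scene press_face [0.48  0.124 0.142] 0.75
scene bar_face [0.541 0.138 0.142] 0.67
scene stop_screw [0.482 0.125 0.141] 0.5
top press_face [0.483 0.122 0.14 ] 0.45
top bar_face [0.541 0.136 0.139] 0.93
5.175
```

View pics/a1.png

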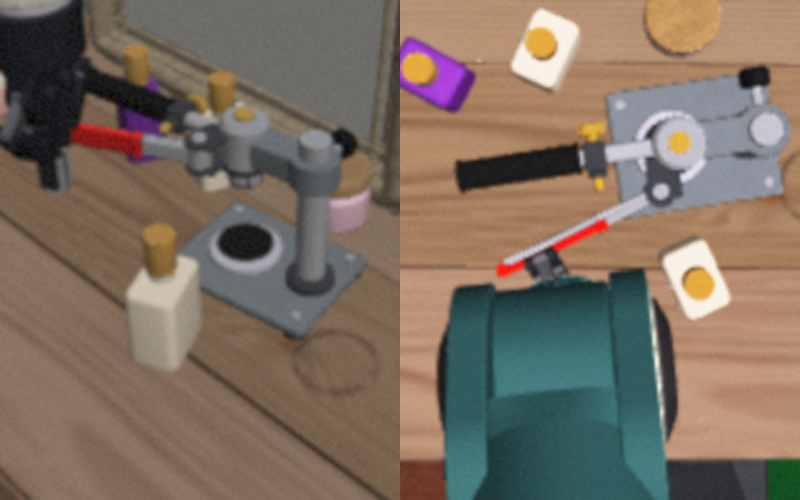

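```bash
cat >> h.py <<'E'
def press(a,fmax,da,aend,b,v=.06):
    """advance along the lever's arc until the push exceeds fmax"""
    log=[]
    while a<aend:
        a+=da; p,o=pose(a,0); move_straight(p,o,speed=v)
        f=force(a,2)[0]-b; log.append((round(a,3),round(float(f),1),round(float(read_time()),2)))
        if f>fmax: break
    return a,log
E
python3 - <<'E'
from h import *
b=force(0)[0]
p,o=pose(0,.008); move_straight(p,o,speed=.1); print(read_time(),force(0)[0]-b)
a,l=press(-.06,7,.03,.27,b); print(*l); print(read_position(),pose(a,0)[0])
print(b, read_wrist_force(),read_torque())
E
```

```text
5.675 0.37066417438681715
(-0.03, -0.1, 5.97) (0.0, 0.9, 6.24) (0.03, 2.2, 6.51) (0.06, 3.0, 6.78) (0.09, 2.8, 7.04) (0.12, 3.4, 7.31) (0.15, 3.2, 7.58) (0.18, 3.8, 7.84) (0.21, 3.1, 8.11) (0.24, 4.8, 8.38) (0.27, 4.0, 8.64)
[0.49580891 0.12976753 0.13695385] [np.float64(0.49596088627221074), np.float64(0.12982298051493818), 0.137]
-0.2564926135958316 [-3.94554187  0.0512118   0.39849723] [ 0.08993264  0.73401662 -0.01917114]
```

Run:
```python
from h import *
a,l=press(.27,9,.01,.425,-.26,.03); print(a,*l); print(read_position(),pose(a,0)[0]); dwell(.2); print(force(a,6))
t=camera("top"); s=camera("scene"); 
big=lambda im,x,y,w,h:cv2.resize(im[y:y+h,x:x+w],(400,500),interpolation=cv2.INTER_CUBIC)
cv2.imwrite("pics/a2.png",np.hstack([big(s,220,140,120,150),big(t,230,170,120,150)]))
```

```text
0.3700000000000001 (0.28, 3.8, 8.91) (0.29, 3.8, 9.18) (0.3, 3.9, 9.44) (0.31, 4.8, 9.71) (0.32, 4.7, 9.97) (0.33, 3.7, 10.24) (0.34, 4.8, 10.51) (0.35, 5.0, 10.78) (0.36, 6.7, 11.04) (0.37, 9.9, 11.31)
[0.50541671 0.13317101 0.13686373] [np.float64(0.5060796014119018), np.float64(0.1331974505564231), 0.137]
(np.float64(9.698057757678779), array([-9.87620031,  1.46831096,  3.16221511]))
```

View pics/a2.png

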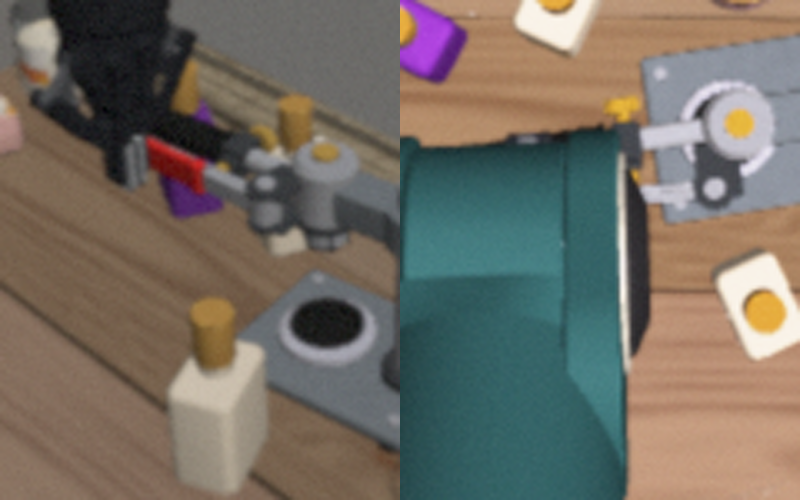

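Run:
```python
from h import *
p,o=pose(.377,0); move_straight(p,o,speed=.02); dwell(.3); print(force(.377,6)[0]+.26)
for a in (.25,.12,0): p,o=pose(a,0); move_straight(p,o,speed=.08)
p,o=pose(0,.035); move_straight(p,o,speed=.1); dwell(.6)
print(read_time(),force(0,6)[0])
t=camera("top"); s=camera("scene")
for k in("press_face",):
    for c in("top","scene"): print([np.round(r["xyz"],3) for r in mark_of(c,k)[:1]])
big=lambda im,x,y,w,h:cv2.resize(im[y:y+h,x:x+w],(400,500),interpolation=cv2.INTER_CUBIC)
cv2.imwrite("pics/a3.png",np.hstack([big(s,220,140,160,200),big(t,220,150,160,200)]))
```

```text
12.436841654343372
14.3083 0.22583352178425645
[array([0.484, 0.121, 0.14 ])]
[array([0.482, 0.123, 0.142])]
```

View pics/a3.png

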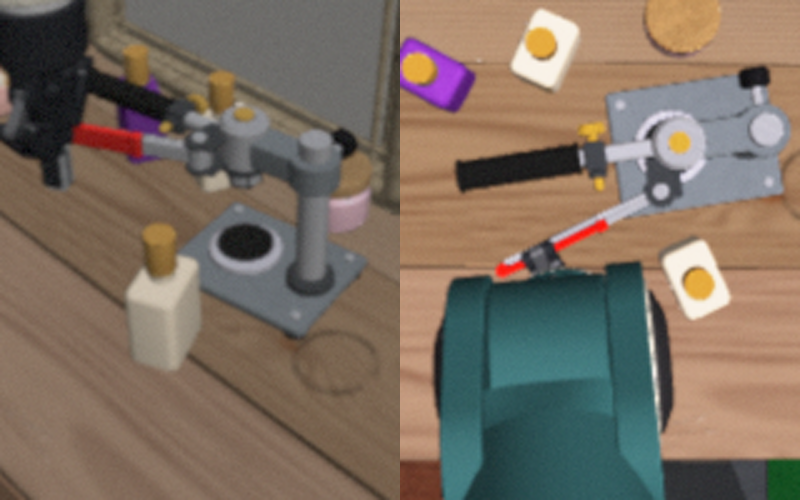

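The lever is back at its open position: in the top crop the sleeve runs from (500,270) to (605,225), the same as before pressing. The bottles haven't moved. Next is the second press.

Run:
```python
from h import *
p,o=pose(-.03,.003); move_straight(p,o,speed=.08); b=force(0,4)[0]; print(b)
a,l=press(-.03,8,.06,.33,b,.06); print(*l)
a,l=press(a,11,.01,.40,b,.03); print(a,*l); dwell(.4); print(force(a,8)[0]-b,read_time())
```

```text
0.23244066531414098
(0.03, 1.7, 15.43) (0.09, 3.1, 15.7) (0.15, 2.5, 15.97) (0.21, 2.8, 16.25) (0.27, 3.5, 16.52) (0.33, 3.4, 16.8)
0.38000000000000006 (0.34, 3.6, 17.07) (0.35, 4.3, 17.33) (0.36, 6.1, 17.6) (0.37, 9.5, 17.87) (0.38, 13.4, 18.13)
13.106852812221813 18.6
```

Run:
```python
from h import *
print(close_job())
```

```text
the job is handed in; nothing more can be done
None
```

I pressed the lever against its stop at about 0.355 rad, let it spring fully open, then pressed it to the same stop again. I handed the job in at 18.6 s, holding it there with about 13 N; the bottles looked unmoved in the pictures between the two presses.

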